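# Index the amber filter over to the camera

## Robot

A 7-joint arm with a two-finger parallel gripper is mounted at the origin on the work surface. World frame = base frame: x ahead of the robot, y to its left, z up, the work surface at z = 0. Lengths are in m, angles in rad, forces in N, time in s.
With the tool pointing down it reaches from about 0.425 to 0.925 m from the base axis. Payload 6.8 kg.
Tool frame: the origin (TCP) lies on the centre line of the jaws, within the pads' length; the fingertips stand 11 mm ahead of it and the grasp point (between the pads) lies 8 mm behind it; z points along the fingers, y is the direction in which the jaws open and shut (so a half turn about z gives the same grasp; the last joint's range is limited). The gripper opens to 85 mm and grips with 20 to 120 N. Pads are 22 mm wide; open, the fingers measure 114 mm over their backs; the gripper's body (76 mm by 85 mm) begins 54 mm behind the grasp point. The pads swing forward as they close: fully open they stand 13 mm farther back than shut.
Start: joints at [-1.393, 0.477, 0.022, 1.555, -0.011, 1.109, -0.083], TCP at [0.19, 0.648, 0.242] pointing down, gripper open.
Joint ranges: [-2.96, 2.96], [-0.34, 2.1], [-1.41, 1.46], [0.24, 2.44], [-1.37, 4.51], [0.17, 1.92], [-2.96, 2.96]. Speed limits (rad/s): [2.39, 2.39, 3.14, 3.14, 3.14, 3.14, 3.14].

## Interface

Orientations are given as a rotation vector (axis times angle).
In Python, from bench import r gives the robot as it stands.
- The arm moves only by the tool send_rows, never from a script. Its argument "deltas" is a list of rows, each a list of 7 numbers: the opening, from 0 (shut) to 1 (fully open), then the shift along the tool's x, y, z as a fraction of full scale, then the turn, a rotation vector about the tool's x, y, z as a fraction of full scale. In form: [[hand, x, y, z, ax, ay, az], ...]. A call has 1 to 20 rows; each row is the pose to reach, as a shift and turn from the pose commanded when the call began, along the tool's axes at that moment, turning the shorter way round; what a row does not reach only later rows make up. Full scale, the value 1, is 150 mm for a shift and 180 degrees for a turn. A row lasts 1/12 s, in which the tool goes at most 41.7 mm and 7.16 degrees, less where a joint would pass 70% of its speed; a pose out of reach is approached as far as the arm can. A call with a number of a shift or a turn outside -1 to 1 is refused whole. A call with a gripper value outside its range is refused whole. The fingers move at their own pace and stop on an object; "squeeze" is the grip in N (left out, the last holds). Time passes only in rows, so rows that repeat a pose let the fingers close. It gives the time, the measured TCP pose, the force and the opening at its end, in the units of the state.
- r.get_obs(): the state, without advancing time (a new reading comes with each control period).
- r.grab_frame(name): name is "scene" or "side" or "wrist"; returns a dict with "pixels" (384x512x3 uint8, red, green, blue), "camera_matrix" (3x3 intrinsics, pixels), "rvec" (rotation vector, rad) and "tvec" (3), from world to camera coordinates, as OpenCV has them. Camera axes: x right, y down, z forward; pixel columns grow to the right and rows downward; lengths in m; the calibration is good to about 2 mm. A picture is of the moment at which its call begins. There is no depth.
- r.hand_in(): hands the job in, once; it reports no verdict.
The state is a dict: "clock": time; "joints": joint angles; "qvel": joint speeds; "tau": joint torques, N m; "tcp_pos": TCP position; "orientation": TCP orientation; "contact_force": force on the tool from outside, world axes, zero at the start; "moment": the same for the moment, N m; "grip_width": finger opening in m.
Only numpy, scipy, OpenCV 4.12 (cv2) and the standard library are available. Lean on these libraries where they do the work, as an engineer would, in place of code of your own. Each camera call takes 0.05 s, during which the arm holds its last target. There are 200 camera calls.

## Task

On the microscopy bench's filter changer, move the amber filter from its middle parking hole to the place in front of the blue and white camera, not the black lamp. Pull up the red index plunger knob on the carriage, slide the carriage over, and let the knob go so that the pin drops fully home in the hole in line with the camera.

Things in the scene. Friction and masses are not known exactly. Their poses are not given: they have to be found in the camera images.
- knob (a point): Centre of the red fluted knob: upright cylinder, 30 mm across, 32 tall; with the pin home its centre is 84 mm above the table, its underside 68. Below: bushing 20 mm across (top at 59 mm), carriage plate (top at 43). z up, y = slide direction, x points to the amber filter on the carriage, an upright 60 mm disc, top at 108 mm, 94 mm from the knob axis. Carriage cannot turn or lift.
- plunger (a joint): Lift of the knob and its 10 mm pin, m: 0 = pin fully home in a hole, 0.024 = top stop. The pin clears the index bar at 0.016; 0.020 is a good lift. A spring pushes it down with 5 N at 0, 8 N at the top stop. With the pin resting on the bar between holes it reads about 0.0155.
- carriage (a joint): Carriage position along the slide, m, growing along +y of knob; stops at -0.085 and 0.085. The steel index bar below has three tapered holes, at -0.070, 0 and 0.070; the pin starts home in the middle one. Sliding takes 1 to 2 N. The tapers draw the released pin home from up to 6 mm off either way.
- camera: Fixed white camera head, blue rear end and top strip, black lens facing the slide; 62 mm wide, 110 mm high over the table. Origin: under its foot, 12 mm above the table; x points away from the slide, y along it. Its hole lies 170 mm from the origin along -x, so the knob belongs at y = 0 in its frame. It stands at the -0.070 or 0.070 hole, a black finned lamp at the other.

How it is judged:
On the way:
1. the plunger is pulled clear of the middle hole (value of joint plunger above 0.0145 m and value of joint carriage between -0.03 and 0.03 m), for 0.1 s.
At the end, for the whole second after the job is handed in: The pin is home in the hole in front of the blue and white camera: plunger lift below 3 mm, the knob within 6 mm of the camera's line along the slide, and the carriage at rest (value of joint plunger below 0.003 m and y of knob in the frame of camera between -0.006 and 0.006 m and velocity of joint carriage between -0.01 and 0.01 m/s); the robot touches nothing.
It also fails if it takes over 32 s, if anything falls off the work surface, if the arm or the gripper's body presses on something with over 40 N, if the wrist force passes 120 N, or if a joint passes its speed limit or range.

## Working session

There is one attempt and no reset: what is moved stays moved. The work goes in short steps, Python scripts to look and compute and a tool call to move; the robot and the scene stay as the last step left them, time stands still between calls to the robot, and variables do not carry over. Pictures are saved under pics/ and viewed, about 8 in all and at most 12, crops included, and the job is handed in when it is done.

Besides the shell and the picture viewer there is one more tool, called after ">>>" as name(argument=value, ...), one argument or row to a line, values as JSON. send_rows: Moves the arm, as the interface text tells. Shift numbers are shares of 150 mm and turn numbers shares of 180 degrees, none past 1 either way. Its arguments: {"type":"object","properties":{"deltas":{"type":"array","items":{"type":"array","items":{"type":"number"}}},"squeeze":{"type":"number"}},"required":["deltas"]}

```bash
mkdir -p pics; cat > h.py <<'E'
import numpy as np, cv2
from bench import r
def cam(n):
    f=r.grab_frame(n); f['R']=cv2.Rodrigues(np.array(f['rvec'],float))[0]; f['t']=np.array(f['tvec'],float).ravel(); f['K']=np.array(f['camera_matrix'],float)
    f['px']=np.array(f['pixels'],np.uint8); return f
def ray(f,u,v):
    d=f['R'].T@np.linalg.solve(f['K'],[u,v,1.]); return -f['R'].T@f['t'],d/np.linalg.norm(d)
def onz(f,u,v,z):
    o,d=ray(f,u,v); return o+d*(z-o[2])/d[2]
def tri(rs):
    A=sum(np.eye(3)-np.outer(d,d) for o,d in rs); b=sum((np.eye(3)-np.outer(d,d))@o for o,d in rs); return np.linalg.solve(A,b)
def proj(f,p):
    q=f['K']@(f['R']@np.array(p)+f['t']); return q[:2]/q[2]
def red(f):
    h=cv2.cvtColor(f['px'],cv2.COLOR_RGB2HSV); m=(((h[...,0]<6)|(h[...,0]>174))&(h[...,1]>150)&(h[...,2]>60)).astype(np.uint8)
    n,l,s,c=cv2.connectedComponentsWithStats(m); return [(s[i].tolist(),c[i].round(1).tolist()) for i in range(1,n) if s[i][4]>30]
E
python3 - <<'E'
from h import *
o=r.get_obs(); print({k:np.round(o[k],3) for k in ('clock','tcp_pos','orientation','contact_force','grip_width')}, cv2.Rodrigues(np.array(o['orientation']))[0].round(2))
ims=[]
for n in ('scene','side'):
    f=cam(n); print(n,red(f),ray(f,256,192)); cv2.imwrite(f'pics/{n}0.png',cv2.resize(f['px'][...,::-1],(768,576)))
E
```

```text
{'clock': np.float64(0.0), 'tcp_pos': array([0.19 , 0.647, 0.241]), 'orientation': array([-4.470e-01, -3.109e+00,  3.000e-03]), 'contact_force': array([ 0.648, -0.848, -0.274]), 'grip_width': np.float64(0.086)} [[-0.96  0.28 -0.  ]
 [ 0.28  0.96 -0.  ]
 [-0.   -0.   -1.  ]]
scene [([432, 74, 41, 26, 842], [451.7, 86.3]), ([493, 120, 19, 32, 450], [503.6, 134.4]), ([203, 128, 15, 21, 244], [210.2, 137.4])] (array([ 1.03695198, -0.0429639 ,  0.54957407]), array([-0.65015421,  0.13101774, -0.74842091]))
side [([117, 53, 37, 19, 577], [135.4, 62.2]), ([39, 75, 43, 22, 786], [60.5, 85.5]), ([192, 239, 26, 33, 683], [204.8, 254.5])] (array([ 0.24258452, -0.39513824,  0.47700462]), array([ 0.5285979 ,  0.63667508, -0.56145267]))
```

View pics/scene0.png

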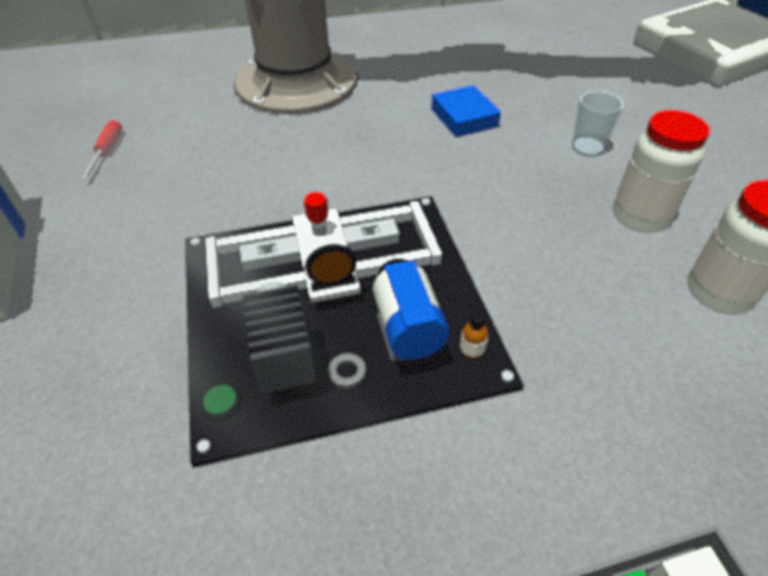

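View pics/side0.png

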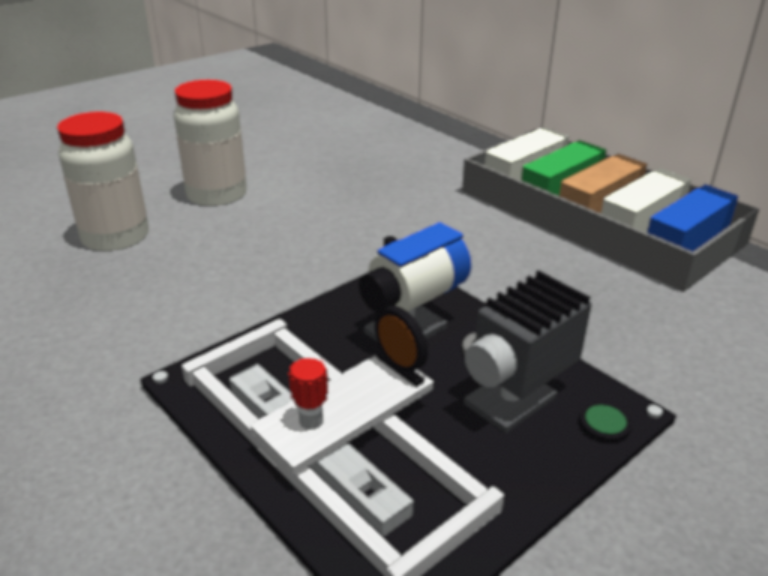

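The scene view shows the knob at (210,137) at 512 scale. The camera head is on its right (+y world) and the lamp on its left. The side view has the knob at (205,254), with the free holes near (179,260) and (247,323).

```bash
python3 - <<'E'
from h import *
a=cam('scene'); b=cam('side')
k=tri([ray(a,210.2,137.4),ray(b,204.8,254.5)]); print('knob',k.round(4), 'onz',onz(a,210.2,137.4,.084).round(4),onz(b,204.8,254.5,.084).round(4), proj(a,k),proj(b,k))
hc=tri([ray(a,376/1.5,230/1.5),ray(b,268/1.5,390/1.5)]); hl=tri([ray(a,266/1.5,249/1.5),ray(b,371/1.5,484/1.5)])
print('holes',hc.round(4),hl.round(4),np.linalg.norm(hc-hl)); d=hc-hl; print('mid',((hc+hl)/2).round(4),'ang from y',np.degrees(np.arctan2(-d[0],d[1])))
# rail: outer corners of base plate
for nm,f,pts in (('a',a,[(195,241),(426,202),(507,376),(203,446)]),('b',b,[(160,377),(655,411)])):
    print(nm,[onz(f,u/1.5,v/1.5,.012).round(4) for u,v in pts])
R=cv2.Rodrigues(np.array(r.get_obs()['orientation']))[0]; print('tool y',R[:,1].round(4),'x',R[:,0].round(4))
# blue top strip of camera
for f,n in ((a,'scene'),(b,'side')):
    h=cv2.cvtColor(f['px'],cv2.COLOR_RGB2HSV); m=((abs(h[...,0].astype(int)-110)<10)&(h[...,1]>150)&(h[...,2]>80)).astype(np.uint8)
    cs,_=cv2.findContours(m,0,2)
    for c in cs:
        if cv2.contourArea(c)>200: print(n,cv2.boundingRect(c),cv2.approxPolyDP(c,3,True)[:,0].tolist())
E
```

```text
knob [ 0.4798 -0.0168  0.0864] onz [ 0.4776 -0.0172  0.084 ] [ 0.4812 -0.0135  0.084 ] [210.44301943 137.12340025] [205.26341893 254.86677703]
holes [0.4814 0.0574 0.0281] [ 0.4848 -0.0892  0.03  ] 0.14664786505472124
mid [ 0.4831 -0.0159  0.0291] ang from y 1.3095003567811319
a [array([ 0.4275, -0.1851,  0.012 ]), array([0.4184, 0.1471, 0.012 ]), array([0.7283, 0.1572, 0.012 ]), array([ 0.7396, -0.1744,  0.012 ])]
b [array([0.4208, 0.1491, 0.012 ]), array([ 0.7451, -0.1721,  0.012 ])]
tool y [ 0.2819  0.9594 -0.0012] x [-9.594e-01  2.819e-01 -1.000e-04]
scene (256, 174, 44, 65) [[257, 176], [267, 205], [257, 218], [262, 234], [280, 238], [291, 233], [298, 225], [298, 215], [286, 202], [276, 175]]
scene (288, 57, 45, 33) [[315, 57], [289, 63], [289, 73], [303, 89], [331, 83], [332, 73]]
side (253, 149, 60, 42) [[312, 180], [307, 156], [294, 149], [253, 166], [267, 176], [296, 163], [303, 175], [302, 190]]
side (433, 124, 58, 42) [[490, 131], [472, 124], [462, 126], [436, 143], [433, 154], [463, 165], [485, 149]]
```

```bash
python3 - <<'E'
from h import *
a=cam('scene'); b=cam('side')
for p,q in (((451.7,86.3),(60.5,85.5)),((451.7,86.3),(135.4,62.2)),((503.6,134.4),(60.5,85.5)),((503.6,134.4),(135.4,62.2))):
    k=tri([ray(a,*p),ray(b,*q)]); print(k.round(3),np.abs(proj(a,k)-p).max().round(1))
R=cv2.Rodrigues(np.array(r.get_obs()['orientation']))[0]; t=np.array(r.get_obs()['tcp_pos'])
p=np.array([.19,.647,.241])
for w in ([.27,.52,.25],[.36,.38,.25],[.42,.24,.25],[.455,.11,.25],[.48,-.016,.2]):
    w=np.array(w); print(w,(R.T@(w-p)/.15).round(3)); p=w
E
```

```text
[0.501 0.451 0.143] 0.3
[0.597 0.36  0.201] 7.7
[0.552 0.582 0.068] 10.8
[0.651 0.455 0.148] 1.9
[0.27 0.52 0.25] [-0.75  -0.662 -0.06 ]
[0.36 0.38 0.25] [-0.839 -0.726  0.   ]
[0.42 0.24 0.25] [-0.647 -0.783  0.   ]
[0.455 0.11  0.25 ] [-0.468 -0.766  0.   ]
[ 0.48  -0.016  0.2  ] [-0.397 -0.759  0.334]
```

>>> send_rows(
  deltas=[
    [1,-0.19,-0.165,-0.02,0,0,0],
    [1,-0.38,-0.33,-0.04,0,0,0],
    [1,-0.57,-0.5,-0.06,0,0,0],
    [1,-0.75,-0.66,-0.06,0,0,0],
    [1,-0.75,-0.66,-0.06,0,0,0],
  ],
)

```text
clock: 0.72
tcp_pos: [0.2766, 0.5141, 0.2517]
orientation: [0.462, 3.104, -0.005]
contact_force: [1.2, 0.1, 0.2]
grip_width: 0.0854
```

>>> send_rows(
  deltas=[
    [1,-0.21,-0.18,0,0,0,0],
    [1,-0.42,-0.36,0,0,0,0],
    [1,-0.63,-0.54,0,0,0,0],
    [1,-0.84,-0.73,0,0,0,0],
    [1,-0.84,-0.73,0,0,0,0],
  ],
)

```text
clock: 1.13
tcp_pos: [0.3656, 0.3724, 0.2515]
orientation: [0.465, 3.105, -0.005]
contact_force: [0.9, -0.4, -0.6]
grip_width: 0.0851
```

>>> send_rows(
  deltas=[
    [1,-0.16,-0.2,0,0,0,0],
    [1,-0.32,-0.4,0,0,0,0],
    [1,-0.48,-0.6,0,0,0,0],
    [1,-0.65,-0.78,0,0,0,0],
    [1,-0.65,-0.78,0,0,0,0],
  ],
)

```text
clock: 1.55
tcp_pos: [0.424, 0.2335, 0.2516]
orientation: [0.463, 3.106, -0.003]
contact_force: [0.6, 0.4, -0.2]
grip_width: 0.0853
```

>>> send_rows(
  deltas=[
    [1,-0.12,-0.2,0,0,0,-0.025],
    [1,-0.24,-0.4,0,0,0,-0.05],
    [1,-0.36,-0.6,0,0,0,-0.075],
    [1,-0.47,-0.77,0,0,0,-0.1],
    [1,-0.47,-0.77,0,0,0,-0.1],
    [1,-0.47,-0.77,0,0,0,-0.1],
  ],
)

```text
clock: 2.05
tcp_pos: [0.4564, 0.1087, 0.2515]
orientation: [-0.037, 3.141, 0.0]
contact_force: [-0.0, 0.1, 0.3]
grip_width: 0.0853
```

>>> send_rows(
  deltas=[
    [1,-0.03,-0.21,0.1,0,0,0],
    [1,-0.07,-0.42,0.22,0,0,0],
    [1,-0.1,-0.63,0.35,0,0,0],
    [1,-0.137,-0.835,0.45,0,0,0],
    [1,-0.137,-0.835,0.53,0,0,0],
    [1,-0.137,-0.835,0.53,0,0,0],
    [1,-0.137,-0.835,0.53,0,0,0],
  ],
)

```text
clock: 2.63
tcp_pos: [0.4799, -0.013, 0.1714]
orientation: [0.046, -3.14, -0.0]
contact_force: [0.1, 0.7, 0.1]
grip_width: 0.0854
```

```bash
python3 - <<'E'
from h import *
o=r.get_obs(); print(np.round(o['tcp_pos'],4), cv2.Rodrigues(np.array(o['orientation']))[0].round(3).tolist())
F={n:cam(n) for n in ('wrist','side','scene')}
for n,f in F.items(): print(n,red(f),ray(f,256,192)[0].round(3))
k=[.48,-.016]
for s,c in red(F['wrist'])[:3]: print('wrist onz',onz(F['wrist'],*c,.084).round(4))
print('proj knob est in wrist',proj(F['wrist'],[.48,-.016,.084]),proj(F['wrist'],[.48,-.016,.1]))
cv2.imwrite('pics/w1.png',np.hstack([F['wrist']['px'],F['side']['px']])[...,::-1][:, :, :].copy() if 0 else cv2.resize(np.hstack([F['wrist']['px'],F['side']['px']])[...,::-1],(800,300)))
E
```

```text
[ 0.4799 -0.013   0.1714] [[-1.0, -0.029, -0.002], [-0.029, 1.0, 0.0], [0.002, 0.0, -1.0]]
wrist [([227, 177, 43, 50, 1529], [248.1, 202.1])] [ 0.41  -0.016  0.303]
side [([117, 54, 34, 18, 540], [134.5, 62.3]), ([39, 75, 43, 22, 781], [60.4, 85.5]), ([192, 239, 26, 33, 668], [204.9, 254.7])] [ 0.243 -0.395  0.477]
scene [([432, 74, 41, 26, 840], [451.7, 86.3]), ([493, 120, 19, 32, 447], [503.7, 134.4]), ([203, 128, 15, 20, 239], [210.4, 137.8])] [ 1.037 -0.043  0.55 ]
wrist onz [ 0.482  -0.0171  0.084 ]
proj knob est in wrist [249.66929675 199.59214727] [249.43418196 206.68942847]
```

View pics/w1.png

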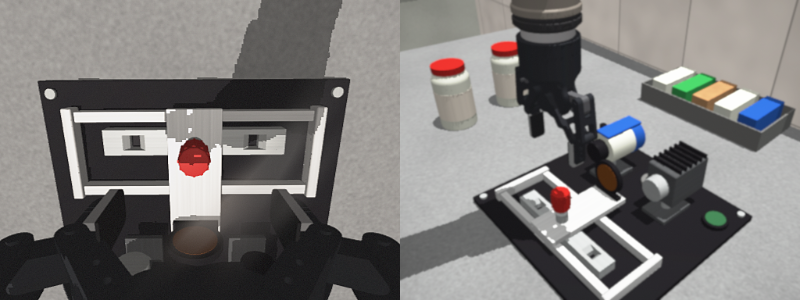

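The wrist view agrees to about 2 mm, putting the knob at (0.481, -0.0165). Path down is clear between the open jaws.

>>> send_rows(
  deltas=[
    [1,-0.007,-0.012,0.1,0,0,0],
    [1,-0.007,-0.012,0.2,0,0,0],
    [1,-0.007,-0.012,0.3,0,0,0],
    [1,-0.007,-0.012,0.4,0,0,0],
    [1,-0.007,-0.012,0.5,0,0,0],
    [1,-0.007,-0.012,0.6,0,0,0],
    [1,-0.007,-0.012,0.61,0,0,0],
    [1,-0.007,-0.012,0.61,0,0,0],
    [1,-0.007,-0.012,0.61,0,0,0],
  ],
)

```text
clock: 3.53
tcp_pos: [0.4819, -0.0158, 0.0812]
orientation: [-0.046, 3.14, 0.001]
contact_force: [-0.1, 0.1, 1.2]
grip_width: 0.0855
```

```bash
python3 - <<'E'
from h import *
F={n:cam(n) for n in ('scene','side')}
o=r.get_obs(); p=np.array(o['tcp_pos']);print(o['clock'],p.round(4),np.round(o['contact_force'],1),np.round(o['orientation'],3))
for n,f in F.items(): print(n,red(f)[-1],proj(f,p+[0,0,.008]))
c=np.hstack([F['scene']['px'][60:260,110:310],F['side']['px'][150:350,100:300]])
cv2.imwrite('pics/d1.png',cv2.resize(c[...,::-1],(800,400)))
E
```

```text
3.6333 [ 0.4821 -0.0161  0.0814] [ 1.   0.8 -0. ] [-4.500e-02  3.139e+00  1.000e-03]
scene ([204, 129, 14, 19, 230], [210.5, 137.9]) [210.79848409 136.62322372]
side ([192, 240, 25, 32, 665], [204.8, 254.9]) [206.42214789 251.83847693]
```

View pics/d1.png

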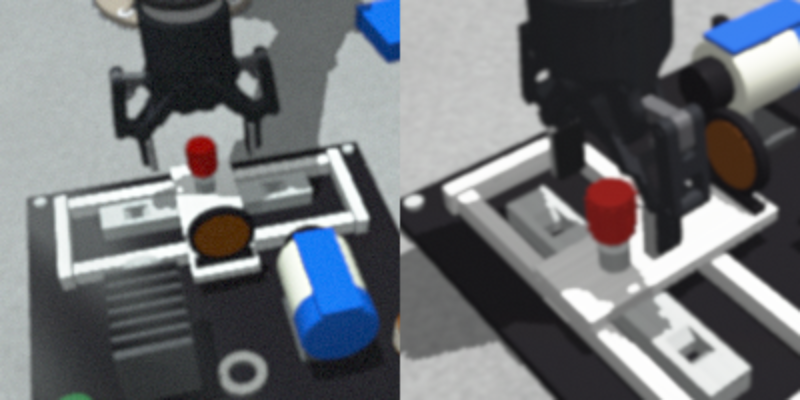

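The jaws straddle the knob evenly: scene crop fingers at columns 148 and 253, with the knob at 201. Closing now.

>>> send_rows(
  deltas=[
    [0.6,0,0,0,0,0,0],
    [0.45,0,0,0,0,0,0],
    [0.3,0,0,0,0,0,0],
    [0.15,0,0,0,0,0,0],
    [0.15,0,0,0,0,0,0],
    [0,0,0,0,0,0,0],
    [0,0,0,0,0,0,0],
    [0,0,0,0,0,0,0],
    [0,0,0,0,0,0,0],
    [0,0,0,0,0,0,0],
    [0,0,0,0,0,0,0],
    [0,0,0,0,0,0,0],
  ],
  squeeze=50,
)

```text
clock: 4.63
tcp_pos: [0.4812, -0.0165, 0.0806]
orientation: [-0.044, 3.141, 0.0]
contact_force: [-1.9, 0.2, 6.4]
grip_width: 0.0264
```

>>> send_rows(
  deltas=[
    [0,0,0,-0.03,0,0,0],
    [0,0,0,-0.06,0,0,0],
    [0,0,0,-0.09,0,0,0],
    [0,0,0,-0.12,0,0,0],
    [0,0,0,-0.14,0,0,0],
    [0,0,0,-0.14,0,0,0],
    [0,0,0,-0.14,0,0,0],
    [0,0,0,-0.14,0,0,0],
  ],
)

```text
clock: 5.3
tcp_pos: [0.4811, -0.0165, 0.1012]
orientation: [0.045, -3.141, 0.0]
contact_force: [2.0, -0.4, -7.8]
grip_width: 0.0267
```

```bash
python3 - <<'E'
from h import *
F={n:cam(n) for n in ('scene','side')}
o=r.get_obs(); p=np.array(o['tcp_pos']);print(o['clock'],p.round(4),np.round(o['contact_force'],1),o['grip_width'])
for n,f in F.items(): print(n,red(f)[-1],'expect shift',proj(f,[.481,-.0165,.104])-proj(f,[.481,-.0165,.084]))
c=np.hstack([F['scene']['px'][60:260,110:310],F['side']['px'][150:350,100:300]])
cv2.imwrite('pics/d2.png',cv2.resize(c[...,::-1],(800,400)))
E
```

```text
5.4 [ 0.4811 -0.0165  0.1011] [ 2.1  0.3 -7.4] 0.02668840708812925
scene ([493, 120, 19, 32, 447], [503.7, 134.4]) expect shift [-1.08898417 -8.27633068]
side ([191, 224, 14, 35, 382], [198.1, 241.3]) expect shift [ -0.84752412 -13.00267798]
```

View pics/d2.png

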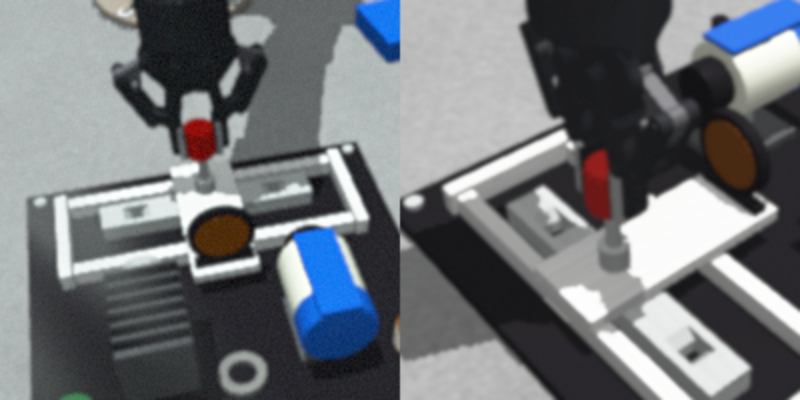

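The knob is lifted about 20 mm (stem exposed, about 7.5 N spring force). The camera is on the +y side, so I slide 70 mm along tool +y.

>>> send_rows(
  deltas=[
    [0,0,0.02,0,0,0,0],
    [0,0,0.05,0,0,0,0],
    [0,0,0.08,0,0,0,0],
    [0,0,0.12,0,0,0,0],
    [0,0,0.16,0,0,0,0],
    [0,0,0.2,0,0,0,0],
    [0,0,0.24,0,0,0,0],
    [0,0,0.28,0,0,0,0],
    [0,0,0.32,0,0,0,0],
    [0,0,0.36,0,0,0,0],
    [0,0,0.4,0,0,0,0],
    [0,0,0.43,0,0,0,0],
    [0,0,0.45,0,0,0,0],
    [0,0,0.467,0,0,0,0],
    [0,0,0.467,0,0,0,0],
    [0,0,0.467,0,0,0,0],
    [0,0,0.467,0,0,0,0],
  ],
)

```text
clock: 6.82
tcp_pos: [0.4788, 0.0538, 0.1012]
orientation: [0.045, -3.14, -0.001]
contact_force: [-1.4, 0.7, -8.1]
grip_width: 0.0267
```

```bash
python3 - <<'E'
from h import *
F={n:cam(n) for n in ('scene','side')}
o=r.get_obs(); p=np.array(o['tcp_pos']);print(o['clock'],p.round(4),np.round(o['contact_force'],1),o['grip_width'], np.linalg.norm(p[:2]-[.4811,-.0165]))
c=np.hstack([F['scene']['px'][60:260,110:310],F['side']['px'][100:300,100:300]])
cv2.imwrite('pics/d3.png',cv2.resize(c[...,::-1],(800,400)))
E
```

```text
6.9167 [0.4788 0.0536 0.1012] [-1.7  1.6 -7.9] 0.026760792682193293 0.07017327603100137
```

View pics/d3.png

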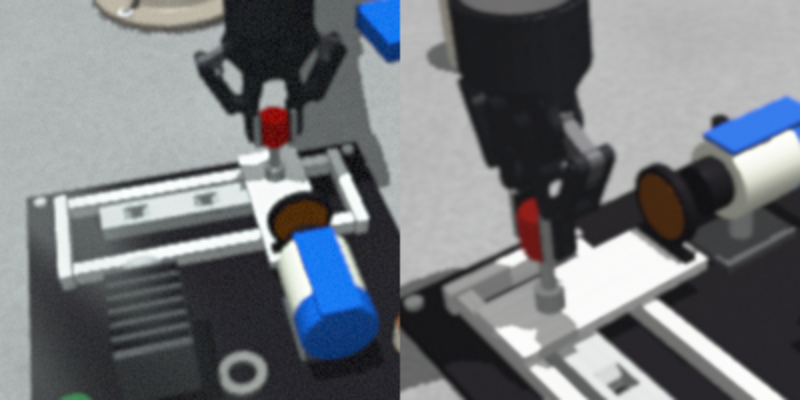

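The carriage has moved 70.2 mm and the filter sits in front of the camera lens. I lower the knob in the grip, then open.

>>> send_rows(
  deltas=[
    [0,0,0,0.03,0,0,0],
    [0,0,0,0.06,0,0,0],
    [0,0,0,0.09,0,0,0],
    [0,0,0,0.12,0,0,0],
    [0,0,0,0.135,0,0,0],
    [0,0,0,0.135,0,0,0],
    [0,0,0,0.135,0,0,0],
  ],
)

```text
clock: 7.5
tcp_pos: [0.4788, 0.0534, 0.0808]
orientation: [0.044, -3.14, 0.0]
contact_force: [-3.1, 1.0, -4.7]
grip_width: 0.0267
```

>>> send_rows(
  deltas=[
    [0.4,0,0,0,0,0,0],
    [0.5,0,0,0,0,0,0],
    [0.7,0,0,0,0,0,0],
    [1,0,0,0,0,0,0],
    [1,0,0,0,0,0,0],
    [1,0,0,0,0,0,0],
    [1,0,0,0,0,0,0],
    [1,0,0,0,0,0,0],
    [1,0,0,-0.1,0,0,0],
    [1,0,0,-0.2,0,0,0],
    [1,0,0,-0.3,0,0,0],
    [1,0,0,-0.45,0,0,0],
    [1,0,0,-0.6,0,0,0],
    [1,0,0,-0.8,0,0,0],
    [1,0,0,-0.8,0,0,0],
    [1,0,0,-0.8,0,0,0],
  ],
)

```text
clock: 8.83
tcp_pos: [0.4802, 0.0539, 0.2025]
orientation: [-0.045, 3.138, 0.002]
contact_force: [-0.3, 0.9, -0.9]
grip_width: 0.0852
```

```bash
python3 - <<'E'
from h import *
F={n:cam(n) for n in ('scene','side')}
o=r.get_obs(); p=np.array(o['tcp_pos']);print(o['clock'],p.round(4),np.round(o['contact_force'],1),o['grip_width'])
R_={n:red(f)[-1] for n,f in F.items()}
print({n:red(f) for n,f in F.items()})
for n,f in F.items():
    for z in (.084,.0995): print(n,'expected at lift',z-.084,proj(f,np.array([.480-.0021,-.0168+.07,z+.0024])))
c=np.hstack([F['scene']['px'][60:260,110:310],F['side']['px'][100:300,100:300]])
cv2.imwrite('pics/d4.png',cv2.resize(c[...,::-1],(800,400)))
E
```

```text
8.9333 [0.4787 0.0536 0.2005] [-0.  -0.1 -0.4] 0.08538869443465683
{'scene': [([432, 74, 41, 26, 840], [451.7, 86.2]), ([66, 81, 13, 15, 40], [71.8, 85.9]), ([493, 120, 19, 32, 448], [503.7, 134.4]), ([240, 123, 14, 19, 228], [246.2, 131.8])], 'side': [([39, 75, 43, 22, 783], [60.4, 85.5]), ([161, 213, 23, 30, 564], [172.6, 227.1])]}
scene expected at lift 0.0 [246.48692083 131.21215504]
scene expected at lift 0.0155 [246.23482094 124.79843357]
side expected at lift 0.0 [172.59583243 226.89190654]
side expected at lift 0.0155 [171.51538219 217.12261047]
```

View pics/d4.png

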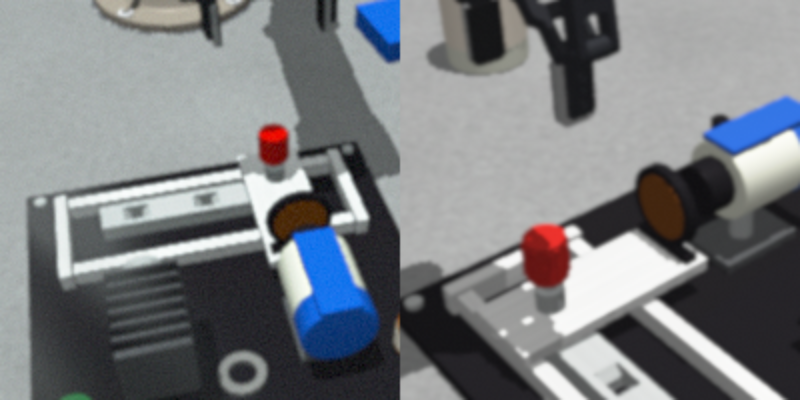

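The knob sits where full home predicts: scene (246.2,131.8) against (246.5,131.2), side (172.6,227.1) against (172.6,226.9). The gripper is well clear, so I am handing in.

```bash
python3 -c "from bench import r; print(r.hand_in())"
```

```text
the job is handed in; nothing more can be done
None
```

The amber filter is now in front of the blue and white camera with the index pin home. I gripped the red knob, lifted it about 20 mm, slid the carriage 70 mm to the camera's side (+y), lowered the knob in the grip and let go.

- **Pin home:** in both views the knob lies within 1 px of where it should be with the pin fully home. A pin resting on the bar would have shown it 6–10 px higher.
- **Robot clear:** the open gripper was at 0.20 m height with about 0 N on the tool. The clock read about 9 s of the 32 s allowed.
- **Disagreements:** the single-view estimates of the knob's position differed by up to about 4 mm, which did not affect the grasp. The gripper read 26.7 mm on the 30 mm knob, probably because of the flutes.
- **Not checked:** I did not measure the knob's offset from the camera's line directly. It rests on the 70 mm hole spacing and the pin having dropped home.

No check failed, and handing in reported no verdict.

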